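Hold a block battery in the tester

ROBOT

A 6-joint arm with a two-finger parallel gripper is mounted at the origin on a cart in front of the work surface, level with it; the furniture and walls round the work are solid. World frame = base frame: x ahead of the robot, y to its left, z up, the work surface at z = 0. Lengths are in m, angles in rad, forces in N, time in s.
With the tool pointing down it reaches from about 0.425 to 0.95 m from the base axis. Payload 3.5 kg.
Tool frame: the origin (TCP) lies midway between the tips of the shut fingers; the grasp point (between the pads) lies 19 mm behind it (ctrl.pinch_z is the distance from the TCP to the grasp point, in m); z points along the fingers, y is the line along which they close (so a half turn about z gives the same grasp; the last joint's range is limited). The gripper opens to 85 mm and grips with 20 to 120 N. Pads are 22 mm wide; open, the fingers measure 114 mm over their backs; the gripper's body (76 mm by 85 mm) begins 54 mm behind the grasp point. The pads swing forward as they close: fully open they stand 13 mm farther back than shut.
Start: joints at [-1.396, 0.286, 1.577, -0, 1.279, -0.15], TCP at [0.215, -0.64, 0.231] pointing down, gripper open.
Joint ranges: [-2.77, 2.77], [-0.9, 2.22], [0.21, 2.48], [-1.53, 4.67], [0.24, 2.81], [-2.84, 2.84]. Speed limits (rad/s): [2.79, 2.79, 3.14, 3.14, 3.14, 3.14].

INTERFACE

Orientations are given as a unit quaternion [x, y, z, w].
In Python, from plant import get_state, viewer, sign_off, ctrl gives the robot as it stands. The module is installed in compiled form; this text tells all that it offers.
- The arm moves only by the shell command python3 -m handwheel 'ROWS' [FORCE]. ROWS is JSON, a list that holds one entry, the list of rows, each a list of 5 numbers: the finger opening in m, from 0 to 0.0854, then the shift along the tool's x, y, z in m, then the turn about the tool's z in degrees. In form: [[[claw, x, y, z, spin], ...]]. A call has 1 to 12 rows; each row shifts and turns the commanded pose from where the row before left it, along the tool's axes as they then stand; what a row does not reach is not made up. A row lasts 1/12 s, in which the tool goes at most 41.7 mm and 7.16 degrees, less where a joint would pass 70% of its speed; a pose out of reach is approached as far as the arm can. A call is refused whole if a number of a shift passes 0.0417 or a number of a turn 7.16, either way. A call with a gripper value outside its range is refused whole. The fingers move at their own pace and stop on an object; FORCE is the grip in N (left out, the last holds). Time passes only in rows, so rows that do not move let the fingers close. It gives the time, the measured TCP pose, the force, the opening and the grip force at its end, in the units of the state.
- get_state(): the state, without advancing time (a new reading comes with each control period).
- viewer.read_camera(name): name is "scene" or "top" or "wrist"; returns the picture (420x560x3 uint8, blue, green, red); there is no depth.
- viewer.camera_params(name): a dict with "fov_y" (degrees; the focal length in pixels is half the picture's height over the tangent of half this angle, whatever the lens; pixels are square), "cx", "cy" (the principal point, pixels), "k1" (the pictures are not rectified: a ray, as slopes to the right and down, at radius r is drawn at 1 + k1 r^2 times it, then the intrinsics apply), "xyz" and "attitude" of the camera in the world; the wrist camera has in their place "hand_eye" (4x4, takes a point from camera to tool coordinates, whose origin is the TCP and whose axes are the flange's). Camera axes: x right, y up, looking along -z (the intrinsics and any distortion apply to the point x, -y, -z); pixel columns grow to the right and rows downward; lengths in m; the calibration is good to about 2 mm. A picture is of the moment at which its call begins: read the wrist's pose just before it. camera_params takes no time and is no camera call.
- sign_off(): hands the job in; it is judged then, once.
Trained networks look in the newest picture that a camera, given by its name, has taken for a name from the list of things; names that differ only in an ending like _2 or _b are one class to them, and where a whole thing is asked for, a point or a joint stands for the part that bears it (a point fixed in the world has none). Each returns a list of dicts, best first, with "confidence" (0 to 1); they miss things now and then, are a little off and sometimes report something else, mostly with a low value. They report only what shows in the picture. A call takes as long as a camera call.
- viewer.look_for(camera, name): "extent" ([left, top, width, height] as shares, 0 to 1, of the picture: columns of its width, rows of its height, round what is visible of it).
- viewer.outline_of(camera, name): "mask" (420x560 bool, what is visible of it) and "extent" ([left, top, width, height] as shares, 0 to 1, of the picture: columns of its width, rows of its height, round what is visible of it).
- viewer.pinpoint(camera, name): "xy" ([column, row] as shares, 0 to 1, of the picture: columns of its width, rows of its height: a listed point, or the origin of a listed thing).
The state is a dict: "time": time; "qpos": joint angles; "dq": joint speeds; "joint_efforts": joint torques, N m; "eef_pos": TCP position; "tcp_rot": TCP orientation; "contact_force": force on the tool from outside, world axes, zero at the start; "wrist_torque": the same for the moment, N m; "opening": opening from 0.0 (shut) to 1.0 (fully open); "finger_force": force on a finger pad.
Only numpy, scipy, OpenCV 4.12 (cv2) and the standard library are available. Lean on these libraries where they do the work, as an engineer would, in place of code of your own. Each camera call takes 0.05 s, during which the arm holds its last target. There are 200 camera calls.

TASK

Test the 9 volt block battery: slide the orange shutter of the grey tester fully open, lift the battery out of its blue holder, and push it terminals down through the window onto the sprung contacts until the red pointer on the tester's front stands in the green band. Do not drive the contacts to their bottom stop, and leave the flux bottle, the tape roll and the screwdriver where they are. Finish while still holding the battery pressed in the window: the job ends holding, nothing is let go.

Things in the scene. Friction and masses are not known exactly. Their poses are not given: they have to be found in the camera images.
- tester: grey battery tester, fixed to the bench, 104 x 144 x 60 mm, flat aluminium guard plate on top with a rectangular window. Origin on the bench below the window's centre; x to the back (gauge face with red pointer and green band on the -x side), y along the length, z up. Reaches from y = -44 to +100 mm, x = -52 to +52 mm. Yaw within 20 degrees.
- window (a point): centre of the window at the guard plate's upper face, 60 mm above the bench; axes as the tester's. The window measures 20 mm along x and 28 mm along y (battery 18 x 26), with a 1 mm chamfer; the guard plate is 5 mm thick. The contacts' bearing face lies 6 mm below this point at rest.
- shutter (a joint): travel of the orange shutter plate (3 mm thick, 30 mm wide, lying on the guard plate over the window), in m: 0 to 0.005 at the start (window covered), 0.040 fully open. It slides along the tester's +y, away from the window, with about 1.5 N of friction and stays where it is left.
- shutter_fin (a point): top centre of the black upright fin on the shutter by which it is moved; it travels with the shutter. The fin is 10 mm thick along the tester's y, 26 mm along x, and 27 mm tall; its top is 90 mm above the bench, and it stands 30 mm to the tester's +y side of the window when the shutter is shut (70 mm when open).
- contact (a joint): travel of the sprung contacts under the window, in m, downward: 0 at rest, 0.011 at the bottom stop; the red pointer on the gauge face, 44 mm above the bench at rest, moves down with it. The green band is 0.004 to 0.008. Spring: about 2 N to start, 0.7 N more per mm (6 N in the middle of the band).
- battery: 9 volt block battery, black and orange-red, 18 x 26 x 46 mm plus 3 mm terminals, about 50 g, standing upside down (terminals down) in the holder, upper end 52 mm above the bench. Origin at the centre of the upper, plain end; x (18 mm side) and y (26 mm side) level, z down. About 12 mm of its lower end enters the window, so keep fingertips no lower than 29 mm below its upper end.
- battery_foot (a point): centre of the battery's lower end face (terminals not counted), 46 mm below its upper end; axes as the battery's.
- holder: blue plastic holder fixed to the bench, 50 x 58 x 12 mm, with a 22 x 30 mm pocket in which the battery stands on ledges 6 mm above the bench. Origin on the bench at its centre, z up.
- flux_bottle: white bottle with a red cap and pointed nozzle, 34 mm wide, 95 mm tall, loose; origin at the centre of its underside. To be left alone.
- tape_black: roll of black tape lying flat, 57 mm wide, 18 mm tall, loose; origin at the centre of its underside. To be left alone.
- screwdriver_b: small screwdriver with a red handle lying on the bench, 147 mm long, 14 mm thick, loose; origin at the middle of its underside. To be left alone.

How it is judged:
By the outcome, as a careful person would: the job done as asked, in the order asked, and still so for the second after the job is handed in, while the arm keeps its last pose, push and grip.
It also fails if it takes over 58 s, if anything falls off the work surface, if the arm or the gripper's body presses on something with over 40 N, if the wrist force passes 120 N, or if a joint passes its speed limit or range.

## Working session

There is one attempt and no reset: what is moved stays moved. The work goes in short steps, Python scripts to look and compute and a shell command to move; the robot and the scene stay as the last step left them, time stands still between calls to the robot, and variables do not carry over. Pictures are saved under pics/ and viewed, at most 13 in all, crops included, and the job is handed in when it is done.

```bash
mkdir -p pics
cat > h.py <<'E'
import numpy as np, cv2
from scipy.spatial.transform import Rotation as R
from plant import get_state, viewer, ctrl
def cam(name, st=None):
    p=viewer.camera_params(name)
    if 'hand_eye' in p:
        st=st or get_state()
        T=np.eye(4);T[:3,:3]=R.from_quat(st['tcp_rot']).as_matrix();T[:3,3]=st['eef_pos']
        return p,T@np.array(p['hand_eye'])
    T=np.eye(4);a=np.array(p['attitude'],float)
    T[:3,:3]=R.from_quat(a).as_matrix() if a.size==4 else a.reshape(3,3)
    T[:3,3]=p['xyz'];return p,T
def ray(c,xy):
    p,T=c;f=210/np.tan(np.radians(p['fov_y'])/2)
    d=np.array([(xy[0]*560-p['cx'])/f,(xy[1]*420-p['cy'])/f]);u=d.copy()
    for _ in range(20):u=d/(1+p['k1']*(u@u))
    v=T[:3,:3]@np.array([u[0],-u[1],-1]);return T[:3,3],v
def onz(c,xy,z):
    o,v=ray(c,xy);return o+v*(z-o[2])/v[2]
def proj(c,P):
    p,T=c;f=210/np.tan(np.radians(p['fov_y'])/2)
    q=T[:3,:3].T@(np.array(P)-T[:3,3]);u=np.array([q[0],-q[1]])/-q[2]
    u=u*(1+p['k1']*(u@u));return u*f+[p['cx'],p['cy']]
Z=dict(tester=0,window=.06,shutter_fin=.09,battery=.052,battery_foot=.006,holder=0,flux_bottle=0,tape_black=0,screwdriver_b=0)
E
cat > m.py <<'E'
from h import *
print(get_state()); print(viewer.camera_params('top'));print(viewer.camera_params('wrist'))
for n in('top','scene'):
    im=viewer.read_camera(n);cv2.imwrite(f'pics/{n}0.png',im);c=cam(n)
    for k in Z:
        for r in viewer.pinpoint(n,k)[:2]:
            print(n,k,round(r['confidence'],2),np.round(np.array(r['xy'])*[560,420],1),onz(c,r['xy'],Z[k]).round(4))
E
python3 m.py
```

```text
{'time': 0.0, 'qpos': array([-1.39601149e+00,  2.87178798e-01,  1.57819943e+00, -9.86647604e-06,
        1.27861425e+00, -1.50001872e-01]), 'dq': array([-0.00024692, -0.0010587 ,  0.00137972,  0.00018119, -0.00167757,
       -0.00217168]), 'joint_efforts': array([ 9.91181264e-05, -4.05971324e+01, -2.92626500e+01, -1.88510394e-04,
        5.78331150e-03,  9.61692848e-06]), 'eef_pos': array([ 0.21530364, -0.63903406,  0.22992629]), 'tcp_rot': array([ 9.86842211e-01,  1.61681822e-01, -1.95904087e-05, -1.19976287e-03]), 'contact_force': array([-0.84222527, -1.09885844, -0.17423417]), 'wrist_torque': array([0.04337649, 0.00820022, 0.02015762]), 'finger_force': 0.0, 'opening': 1.0005254256563505}
{'fov_y': 51.835946945275346, 'cx': 280.9149592137655, 'cy': 205.43675548537968, 'k1': -0.009536941929096153, 'xyz': array([ 0.50462098, -0.01802881,  1.08896895]), 'attitude': array([ 0.02643711, -0.01864476, -0.70572904,  0.70774287])}
{'fov_y': 66.42841537178404, 'cx': 271.8860327389869, 'cy': 211.19934023292006, 'k1': -0.02704417966882041, 'hand_eye': array([[ 6.55915875e-04,  9.52491684e-01, 
[... 850 characters left out ...]
5] [0.4877 0.1949 0.    ]
top screwdriver_b 0.63 [367.  171.8] [ 0.6601 -0.2238  0.    ]
scene tester 0.64 [300.8 225. ] [ 0.5481 -0.066   0.    ]
scene shutter_fin 0.54 [290.9 209.3] [ 0.5518 -0.0278  0.09  ]
scene shutter_fin 0.54 [303.1 209.1] [ 0.5311 -0.0428  0.09  ]
scene battery 0.65 [364.7 152.1] [ 0.5232 -0.3143  0.052 ]
scene battery_foot 0.77 [360.5 165. ] [ 0.5272 -0.3131  0.006 ]
scene holder 0.62 [358.2 168.6] [ 0.5282 -0.3039  0.    ]
scene flux_bottle 0.94 [227.9 223.3] [0.6873 0.0259 0.    ]
scene flux_bottle 0.45 [301.9 225.2] [ 0.5457 -0.0669  0.    ]
scene tape_black 0.85 [253.6 328.9] [0.4823 0.2    0.    ]
scene screwdriver_b 0.59 [291.4 166.6] [ 0.6717 -0.2111 -0.    ]
```

Run:
```python
import cv2,numpy as np
a=cv2.imread('pics/top0.png');b=cv2.imread('pics/scene0.png')
a=cv2.resize(a[130:290,170:450],None,fx=2.8,fy=2.8,interpolation=cv2.INTER_CUBIC)
cv2.imwrite('pics/top0c.png',a)
```

```text
(no output)
```

View pics/top0c.png

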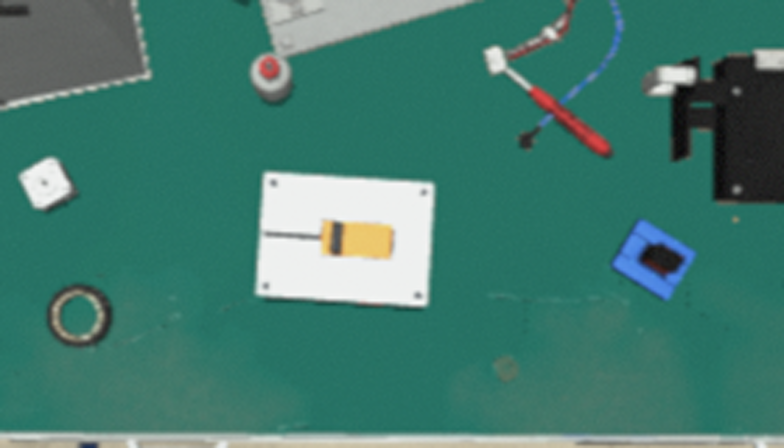

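View pics/scene0.png

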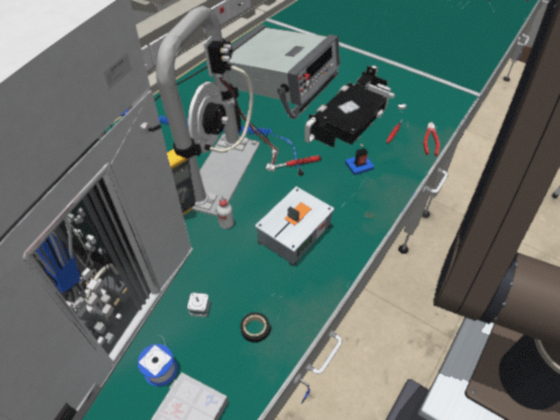

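The top view shows the white guard plate (crop 345,240), with the orange shutter and its black fin at about (335,238). The battery stands in the blue holder at (655,258), the bottle is at (270,78) and the tape at (78,316). The scene view agrees with the detections. I'll fly to a viewpoint between the battery and the tester.

```bash
python3 -m handwheel '[[[0.085,0,0,0,5.5],[0.085,0,0,0,5.5],[0.085,0,0,0,5.5],[0.085,0,0,0,5.5],[0.085,0.018,-0.029,0,0],[0.085,0.018,-0.029,0,0],[0.085,0.018,-0.029,0,0],[0.085,0.018,-0.029,0,0],[0.085,0.018,-0.029,0,0],[0.085,0.018,-0.029,0,0],[0.085,0.018,-0.029,0,0],[0.085,0.018,-0.029,0,0]]]' 60
python3 -m handwheel '[[[0.085,0.018,-0.029,0,0],[0.085,0.018,-0.029,0,0],[0.085,0.018,-0.029,0,0],[0.085,0.018,-0.029,0,0],[0.085,0.018,-0.029,0,0],[0.085,0.018,-0.029,0,0],[0.085,0.018,-0.029,0,0],[0.085,0.018,-0.029,0,0],[0.085,0,0,0,0],[0.085,0,0,0,0]]]'
cat > w.py <<'E'
from h import *
import sys
s=get_state();im=viewer.read_camera('wrist');cv2.imwrite('pics/'+sys.argv[1]+'.png',im);c=cam('wrist',s)
Rm=R.from_quat(s['tcp_rot']).as_matrix()
print('t',s['time'],'tcp',s['eef_pos'].round(4),'yaw',np.degrees(np.arctan2(Rm[1,0],Rm[0,0])).round(2),'tilt',Rm[:2,2].round(4),'F',s['contact_force'].round(1),'op',round(s['opening']*85.4,1),'grip',round(float(s['finger_force']),1))
for k in sys.argv[2:]:
    for r in viewer.pinpoint('wrist',k)[:2]:
        P=onz(c,r['xy'],Z[k]);print(k,round(r['confidence'],2),(np.array(r['xy'])*[560,420]).round(1),P.round(4),'tool d',(Rm.T@(P-s['eef_pos'])).round(4))
E
python3 w.py w1 tester window shutter_fin battery battery_foot holder
```

```text
time: 2.0
eef_pos: [0.3736, -0.4152, 0.2316]
tcp_rot: [1.0, -0.03, 0.0, 0.0]
contact_force: [-0.0, -0.7, 0.1]
opening: 0.993
finger_force: 0.0
time: 2.83
eef_pos: [0.531, -0.1922, 0.2314]
tcp_rot: [1.0, -0.028, -0.0, 0.0]
contact_force: [-0.6, 0.2, -1.0]
opening: 0.995
finger_force: 0.0
t 2.8333 tcp [ 0.531  -0.1922  0.2314] yaw -3.19 tilt [-0.0001 -0.0003] F [-0.6  0.2 -1. ] op 84.9 grip 0.0
tester 0.67 [162.4 175.4] [ 0.5397 -0.0628  0.    ] tool d [ 0.0015 -0.1297  0.2314]
tester 0.26 [ 91.1 187.6] [0.5299 0.0261 0.    ] tool d [-0.0132 -0.2179  0.2313]
window 0.84 [144.1 183.7] [ 0.5433 -0.0644  0.06  ] tool d [ 0.0051 -0.1283  0.1714]
shutter_fin 0.88 [ 92.1 188.7] [ 0.5475 -0.0281  0.09  ] tool d [ 0.0074 -0.1647  0.1413]
battery 0.78 [389.6 179.7] [ 0.5319 -0.3134  0.052 ] tool d [0.0076 0.1209 0.1794]
battery_foot 0.86 [374.9 172. ] [ 0.5312 -0.3124  0.006 ] tool d [0.0069 0.12   0.2254]
battery_foot 0.25 [161.  172.1] [ 0.5448 -0.0639  0.006 ] tool d [ 0.0066 -0.1289  0.2254]
holder 0.72 [374.6 173.4] [ 0.5282 -0.314   0.    ] tool d [0.004  0.1217 0.2314]
```

View pics/w1.png

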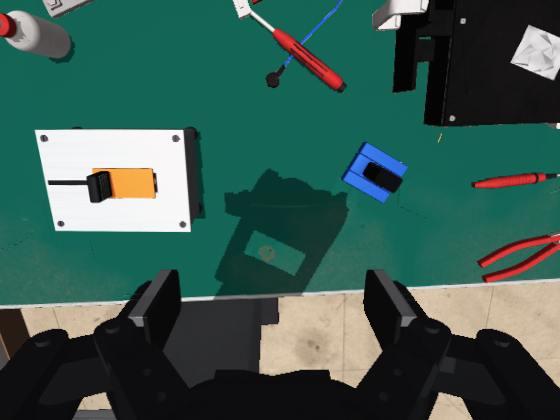

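The wrist view shows the plate with corners near (36,130), (190,129), (190,231) and (57,231). The fin is at (97,187), the holder at (375,172) and the battery top at (382,177). Next I need yaw angles from the edges.

```bash
cat > y.py <<'E'
from h import *
im=cv2.imread('pics/w1.png');c=cam('wrist');hsv=cv2.cvtColor(im,cv2.COLOR_BGR2HSV)
def fit(m,z,lab,roi):
    k=np.zeros_like(m);x0,y0,x1,y1=roi;k[y0:y1,x0:x1]=m[y0:y1,x0:x1]
    n=max(cv2.findContours(k,cv2.RETR_EXTERNAL,cv2.CHAIN_APPROX_NONE)[0],key=cv2.contourArea)[:,0]
    P=np.array([onz(c,(np.array(p)+.5)/[560,420],z)[:2] for p in n])
    r=cv2.minAreaRect((P*1000).astype(np.float32));print(lab,np.round(r[0],1),np.round(r[1],1),round(r[2],1))
fit(cv2.inRange(hsv,(0,0,150),(180,60,255)),.06,'plate',(20,110,215,250))
fit(cv2.inRange(hsv,(5,150,120),(25,255,255)),.063,'shutter',(60,150,180,210))
fit(cv2.inRange(hsv,(100,120,60),(130,255,255)),.012,'holder',(330,130,420,210))
fit(cv2.inRange(hsv,(0,0,0),(180,255,45)),.052,'batt top',(355,155,410,200))
fit(cv2.inRange(hsv,(0,0,0),(180,255,45)),.09,'fin',(86,160,112,210))
cv2.imwrite('pics/w1b.png',cv2.resize(im[135:210,330:420],None,fx=7,fy=7,interpolation=cv2.INTER_CUBIC))
E
python3 y.py
```

```text
plate [545.4 -38.2] [144.8 104.8] 86.1
shutter [544.6 -49.3] [61.2 28.6] 86.3
holder [ 529.4 -312.2] [61. 50.] 57.5
batt top [ 532.7 -308.3] [40.6 17.2] 56.6
fin [548.7 -37.4] [22.1 28. ] 87.3
```

View pics/w1b.png

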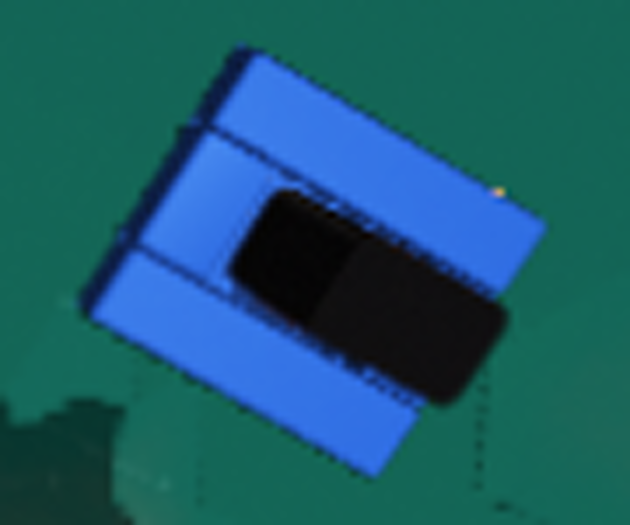

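Tester yaw is about -3.9°, with the window near (0.5435, -0.066). Battery yaw is about -33°, near (0.531, -0.313). Now I'll go above the fin and check from close range.

```bash
python3 -m handwheel '[[[0.085,0.0012,-0.0323,0.01,0.7],[0.085,0.0012,-0.0323,0.01,0],[0.085,0.0012,-0.0323,0.01,0],[0.085,0.0012,-0.0323,0.01,0],[0.085,0.0012,-0.0323,0.01,0],[0.085,0,0,0,0],[0.085,0,0,0,0]]]'
python3 w.py w2 window shutter_fin
```

```text
time: 3.77
eef_pos: [0.5469, -0.032, 0.1805]
tcp_rot: [0.999, -0.035, -0.001, -0.0]
contact_force: [0.1, -0.0, -0.2]
opening: 0.994
finger_force: 0.0
t 3.7667 tcp [ 0.5469 -0.032   0.1805] yaw -3.97 tilt [-0.0016  0.0001] F [ 0.1 -0.  -0.2] op 84.9 grip 0.0
window 0.91 [309.8 203.3] [ 0.5441 -0.0644  0.06  ] tool d [-0.0004  0.0326  0.1205]
shutter_fin 0.9 [262.5 213.9] [ 0.5471 -0.025   0.09  ] tool d [-0.0001 -0.007   0.0905]
```

View pics/w2.png

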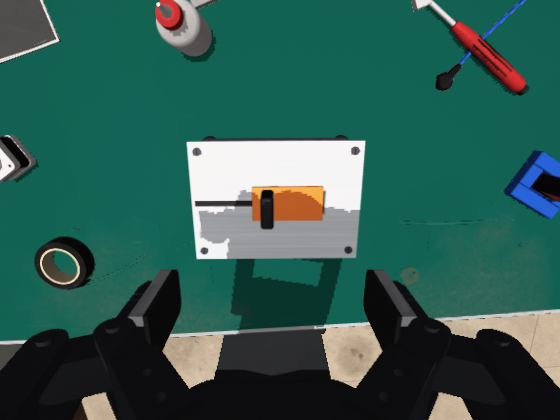

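The fin is at column 266, about 3 mm to the +y side of the tool centre. The pads straddle it clear of everything else, so I'll descend and grip.

```bash
python3 -m handwheel '[[[0.085,0,-0.001,0.022,0],[0.085,0,-0.001,0.022,0],[0.085,0,-0.001,0.022,0],[0.085,0,0,0.022,0],[0.085,0,0,0.022,0],[0.085,0,0,0,0],[0.0,0,0,0,0],[0.0,0,0,0,0],[0.0,0,0,0,0],[0.0,0,0,0,0],[0.0,0,0,0,0],[0.0,0,0,0,0]]]' 40
python3 -m handwheel '[[[0.0,0,0,0,0],[0.0,0,0,0,0],[0.0,0,0,0,0],[0.0,0,0,0,0],[0.0,0,0,0,0],[0.0,0,0,0,0]]]'
```

```text
time: 4.92
eef_pos: [0.5483, -0.0299, 0.0723]
tcp_rot: [0.999, -0.036, 0.001, 0.0]
contact_force: [-0.4, 2.3, 1.2]
opening: 0.135
finger_force: 0.7
time: 5.42
eef_pos: [0.5484, -0.0298, 0.0723]
tcp_rot: [0.999, -0.035, 0.001, 0.0]
contact_force: [-1.0, 0.9, 5.8]
opening: 0.1
finger_force: 44.1
```

```bash
python3 -m handwheel '[[[0.0,0,-0.005,0,0],[0.0,0,-0.005,0,0],[0.0,0,-0.005,0,0],[0.0,0,-0.005,0,0],[0.0,0,-0.005,0,0],[0.0,0,-0.005,0,0],[0.0,0,-0.003,0,0],[0.0,0,-0.001,0,0],[0,0,0,0,0]]]'
python3 -m handwheel '[[[0.0,0,-0.001,0,0],[0.0,0,-0.001,0,0],[0.0,0,0,0,0]]]'
```

```text
time: 6.17
eef_pos: [0.5505, 0.0039, 0.0723]
tcp_rot: [0.999, -0.035, 0.0, 0.0]
contact_force: [-2.0, 0.4, 5.9]
opening: 0.105
finger_force: 44.2
time: 6.42
eef_pos: [0.5506, 0.0056, 0.0723]
tcp_rot: [0.999, -0.035, 0.0, 0.001]
contact_force: [-2.4, -1.2, 5.8]
opening: 0.106
finger_force: 44.2
```

```bash
python3 -m handwheel '[[[0.0,0,-0.001,0,0],[0.0,0,-0.001,0,0],[0.0,0,0,0,0]]]'
python3 -m handwheel '[[[0.0,0,-0.001,0,0],[0.0,0,-0.001,0,0],[0.0,0,0,0,0]]]'
python3 -m handwheel '[[[0.0,0,-0.001,0,0],[0.0,0,-0.001,0,0],[0.0,0,0,0,0]]]'
```

```text
time: 6.67
eef_pos: [0.5507, 0.0075, 0.0724]
tcp_rot: [0.999, -0.035, 0.0, 0.001]
contact_force: [-1.1, -2.2, 6.7]
opening: 0.106
finger_force: 44.2
time: 6.92
eef_pos: [0.5507, 0.0076, 0.0723]
tcp_rot: [0.999, -0.035, -0.0, 0.003]
contact_force: [-2.4, -7.4, 5.9]
opening: 0.104
finger_force: 44.1
time: 7.17
eef_pos: [0.5507, 0.0077, 0.0722]
tcp_rot: [0.999, -0.034, -0.0, 0.005]
contact_force: [-4.6, -13.2, 6.1]
opening: 0.097
finger_force: 44.0
```

The shutter hit its stop at y ≈ 0.0076 and the force rose there, so it is fully open. I'll release, lift and look.

```bash
python3 -m handwheel '[[[0.085,0,0,0,0],[0.085,0,0,0,0],[0.085,0,0,0,0],[0.085,0,0,0,0],[0.085,0,0,0,0],[0.085,0,0,0,0],[0.085,0,0.01,-0.03,0],[0.085,0,0.02,-0.03,0],[0.085,0,0.02,-0.03,0],[0.085,0,0.015,-0.02,0],[0.085,0,0,0,0],[0.085,0,0,0,0]]]'
python3 w.py w3 window shutter_fin tester
```

```text
time: 8.17
eef_pos: [0.5469, -0.0534, 0.1829]
tcp_rot: [0.999, -0.036, 0.002, 0.0]
contact_force: [-1.2, -0.5, -1.1]
opening: 0.996
finger_force: 0.0
t 8.1667 tcp [ 0.5469 -0.0534  0.1829] yaw -4.16 tilt [ 0.0033 -0.0006] F [-1.2 -0.5 -1.1] op 85.0 grip 0.0
window 0.62 [282.  202.7] [ 0.5461 -0.0623  0.06  ] tool d [-0.0006  0.0089  0.1229]
shutter_fin 0.87 [189.8 215.9] [0.5493 0.0101 0.09  ] tool d [-0.0025 -0.0636  0.0928]
tester 0.65 [279.2 188.6] [ 0.5443 -0.0611  0.    ] tool d [-0.0027  0.0078  0.1829]
tester 0.34 [285.4 204. ] [ 0.5271 -0.0665  0.    ] tool d [-0.0194  0.0144  0.1828]
```

View pics/w3.png

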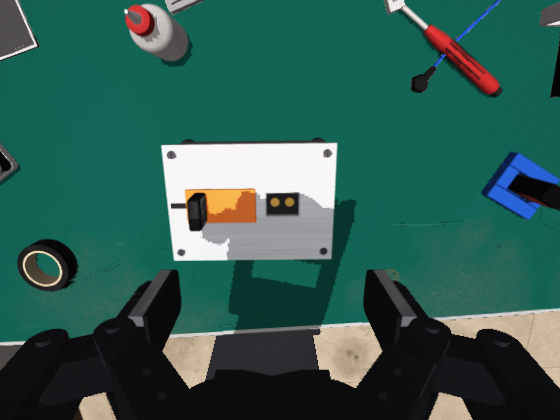

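The shutter is fully clear of the window. The dark opening spans about (266..299, 193..215), with the two gold contacts at (276,203) and (290,203). I'll measure its rectangle, then go to the battery.

Run:
```python
from h import *
im=cv2.imread('pics/w3.png');c=cam('wrist');s=get_state()
g=cv2.cvtColor(im,cv2.COLOR_BGR2GRAY);m=np.zeros_like(g)
m[185:225,258:310]=(g[185:225,258:310]<85)*255
m=cv2.morphologyEx(m,cv2.MORPH_CLOSE,np.ones((7,7)))
n=max(cv2.findContours(m,cv2.RETR_EXTERNAL,cv2.CHAIN_APPROX_NONE)[0],key=cv2.contourArea)[:,0]
print(n.min(0),n.max(0))
P=np.array([onz(c,(p+.5)/[560,420],.06)[:2] for p in n]);r=cv2.minAreaRect((P*1000).astype(np.float32));print(r)
h=cv2.cvtColor(im,cv2.COLOR_BGR2HSV);m=cv2.inRange(h,(0,0,110),(180,60,255));m[:125]=0;m[280:]=0;m[:,:150]=0;m[:,350:]=0
n=max(cv2.findContours(m,cv2.RETR_EXTERNAL,cv2.CHAIN_APPROX_NONE)[0],key=cv2.contourArea)[:,0]
P=np.array([onz(c,(p+.5)/[560,420],.06)[:2] for p in n]);r=cv2.minAreaRect((P*1000).astype(np.float32));print(r)
T=R.from_quat(s['tcp_rot']).as_matrix()
d=np.array([.531,-.313,.15])-s['eef_pos'];print('to batt',(T.T@d).round(4))
```

```text
[266 193] [298 214]
((543.045166015625, -60.70804977416992), (27.271560668945312, 18.655258178710938), 86.01692199707031)
((543.976806640625, -33.74048614501953), (142.908447265625, 103.7579574584961), 86.61949157714844)
to batt [0.0047 0.2616 0.0289]
```

```bash
python3 -m handwheel '[[[0.085,0.0006,0.0327,0,0],[0.085,0.0006,0.0327,0,0],[0.085,0.0006,0.0327,0,0],[0.085,0.0006,0.0327,0,0],[0.085,0.0006,0.0327,0,0],[0.085,0.0006,0.0327,0,0],[0.085,0.0006,0.0327,0,0],[0.085,0.0006,0.0327,0,0],[0.085,0,0,0.008,7.1],[0.085,0,0,0.008,7.1],[0.085,0,0,0.008,7.1],[0.085,0,0,0.005,7.1]]]'
python3 -m handwheel '[[[0.085,0,0,0,0.5],[0.085,0,0,0,0]]]'
python3 w.py w4 battery battery_foot holder
```

```text
time: 9.37
eef_pos: [0.5313, -0.3128, 0.1492]
tcp_rot: [0.959, -0.283, -0.002, -0.001]
contact_force: [-0.7, 0.0, -0.7]
opening: 0.997
finger_force: 0.0
time: 9.53
eef_pos: [0.5318, -0.3129, 0.1505]
tcp_rot: [0.959, -0.282, -0.002, -0.001]
contact_force: [0.7, -0.4, 0.1]
opening: 0.997
finger_force: 0.0
t 9.5333 tcp [ 0.5318 -0.3129  0.1505] yaw -32.79 tilt [-0.0026  0.0022] F [ 0.7 -0.4  0.1] op 85.2 grip 0.0
battery 0.64 [270.8 211.2] [ 0.5313 -0.3125  0.052 ] tool d [-0.0003 -0.0001  0.0985]
battery_foot 0.75 [276.  197.3] [ 0.5277 -0.3157  0.006 ] tool d [-0.0014  0.0046  0.1445]
holder 0.92 [270.8 195.2] [ 0.5306 -0.3118  0.    ] tool d [-0.001  -0.0002  0.1505]
```

View pics/w4.png

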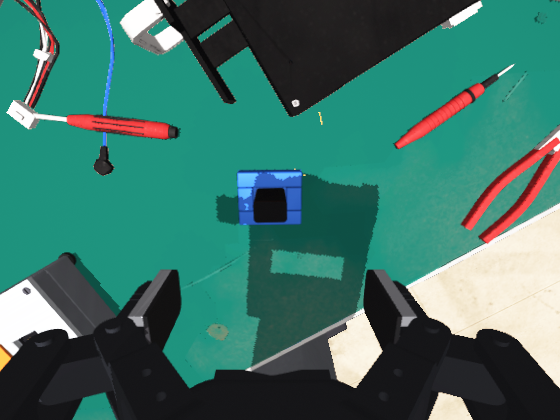

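The battery top spans about (254..287, 188..222), centred between the pads with its 26 mm side along the closing line. Nothing else is near. I'll descend and grip.

```bash
python3 -m handwheel '[[[0.085,0,0,0.025,0],[0.085,0,0,0.025,0],[0.085,0,0,0.025,0],[0.085,0,0,0.025,0],[0.085,0,0,0.0245,0],[0.085,0,0,0,0],[0.085,0,0,0,0],[0.01,0,0,0,0],[0.01,0,0,0,0],[0.01,0,0,0,0],[0.01,0,0,0,0],[0.01,0,0,0,0]]]' 60
python3 -m handwheel '[[[0.01,0,0,0,0],[0.01,0,0,0,0],[0.01,0,0,0,0],[0.01,0,0,0,0],[0.01,0,0,0,0]]]'
```

```text
time: 10.73
eef_pos: [0.5331, -0.3141, 0.0292]
tcp_rot: [0.959, -0.284, 0.001, -0.0]
contact_force: [3.5, 6.1, 11.1]
opening: 0.298
finger_force: 57.5
time: 11.15
eef_pos: [0.5332, -0.3141, 0.0292]
tcp_rot: [0.959, -0.284, 0.001, -0.0]
contact_force: [0.6, 2.8, 7.0]
opening: 0.299
finger_force: 60.1
```

```bash
python3 -m handwheel '[[[0.01,0,0,-0.012,0],[0.01,0,0,-0.018,0],[0.01,0,0,-0.025,0],[0.01,0,0,-0.025,0],[0.01,0,0,-0.025,0],[0.01,0,0,-0.02,0],[0.01,0,0,0,-6],[0.01,0,0,0,-6],[0.01,0,0,0,-6],[0.01,0,0,0,-6],[0.01,0,0,0,-5.2],[0.01,0,0,0,0]]]'
python3 - <<'E'
from h import *
s=get_state();T=R.from_quat(s['tcp_rot']).as_matrix()
print(s['eef_pos'],s['opening']*85.4,np.degrees(np.arctan2(T[1,0],T[0,0])),T[:2,2]);print((T.T@(np.array([.5445,-.0625,s['eef_pos'][2]])-s['eef_pos'])).round(4))
E
```

```text
time: 12.15
eef_pos: [0.5316, -0.3142, 0.1528]
tcp_rot: [0.999, -0.032, -0.0, 0.0]
contact_force: [-0.8, 0.3, -0.7]
opening: 0.296
finger_force: 59.4
[ 0.5316056  -0.31416927  0.15283648] 25.295263767816238 -3.698752784286114 [-0.00099398 -0.00033568]
[-3.40e-03 -2.52e-01 -1.00e-04]
```

```bash
python3 -m handwheel '[[[0.01,-0.0004,-0.028,0,0],[0.01,-0.0004,-0.028,0,0],[0.01,-0.0004,-0.028,0,0],[0.01,-0.0004,-0.028,0,0],[0.01,-0.0004,-0.028,0,0],[0.01,-0.0004,-0.028,0,0],[0.01,-0.0004,-0.028,0,0],[0.01,-0.0003,-0.028,0,0],[0.01,-0.0003,-0.028,0,0],[0.01,0,0,0.01,0],[0.01,0,0,0.01,0],[0.01,0,0,0,0]]]'
cat > v.py <<'E'
import sys;from h import *
Z['battery_foot']=get_state()['eef_pos'][2]-.0232;Z['battery']=Z['battery_foot']+.046
sys.argv=['w.py','w'+sys.argv[1],'window','battery','battery_foot','tester','shutter_fin'];src=open('w.py').read().replace('from h import *','')
exec(src)
for n in('top','scene'):
    viewer.read_camera(n);c=cam(n)
    for k in('window','battery','battery_foot','tester'):
        for r in viewer.pinpoint(n,k)[:1]:print(n,k,round(r['confidence'],2),onz(c,r['xy'],Z[k]).round(4))
cv2.imwrite('pics/c'+sys.argv[1]+'.png',cv2.resize(im[120:320,130:430],None,fx=2.6,fy=2.6,interpolation=cv2.INTER_CUBIC))
E
python3 v.py 5
```

```text
time: 13.15
eef_pos: [0.5437, -0.0624, 0.1301]
tcp_rot: [0.999, -0.033, -0.002, -0.0]
contact_force: [-1.1, -0.3, -0.9]
opening: 0.293
finger_force: 59.4
t 13.15 tcp [ 0.5437 -0.0624  0.1301] yaw -3.84 tilt [-0.0047  0.0006] F [-1.1 -0.3 -0.9] op 25.1 grip 59.4
window 0.75 [274.  221.7] [ 0.544 -0.064  0.06 ] tool d [0.0008 0.0016 0.0701]
battery 0.8 [272.8 304.3] [ 0.5397 -0.0626  0.1529] tool d [-0.0041  0.0005 -0.0228]
battery_foot 0.57 [271.9 256.9] [ 0.5398 -0.0622  0.1069] tool d [-0.0037  0.0001  0.0232]
tester 0.62 [271.1 198.9] [ 0.5439 -0.0618  0.    ] tool d [ 0.0008 -0.0006  0.1301]
shutter_fin 0.78 [156.4 237.7] [0.5492 0.0086 0.09  ] tool d [ 0.001  -0.0711  0.0402]
top window 0.64 [ 0.5514 -0.0642  0.06  ]
top battery 0.72 [ 0.537  -0.0556  0.1529]
top tester 0.72 [ 0.5494 -0.0611  0.    ]
scene window 0.63 [ 0.5511 -0.0578  0.06  ]
scene battery 0.64 [ 0.5213 -0.0299  0.1529]
scene battery_foot 0.58 [ 0.5426 -0.0564  0.1069]
```

View pics/cw5.png

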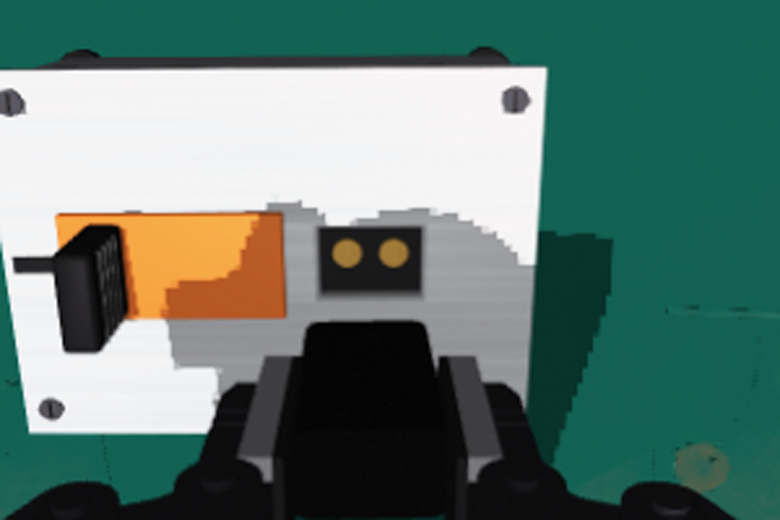

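Window edges in the crop are about (318..422, 227..296). The battery's leading lower edge is at row 322, columns about 303..430, and both are centred near column 369. I'll compute the offset from the edges.

```bash
cat > e.py <<'E'
from h import *
s=get_state();c=cam('wrist',s);T=R.from_quat(s['tcp_rot']).as_matrix();zf=s['eef_pos'][2]-.0232
def td(cx,cy,z,sc=2.6,x0=130,y0=120):
    P=onz(c,np.array([cx/sc+x0,cy/sc+y0])/[560,420],z);return (T.T@(P-s['eef_pos'])).round(4)
if __name__=='__main__':
    for p in[(318,227),(422,227),(318,296),(424,296)]:print('win',td(*p,.06))
    for p in[(303,326),(430,326),(367,322)]:print('foot+x',td(*p,zf))
    for p in[(287,432),(448,432)]:print('top+x',td(*p,zf+.046))
E
python3 e.py
```

```text
win [ 0.0106 -0.0136  0.0729]
win [0.0106 0.0145 0.0729]
win [-0.0095 -0.014   0.0729]
win [-0.0094  0.0154  0.0729]
foot+x [ 0.0034 -0.0141  0.0232]
foot+x [0.0034 0.0133 0.0232]
foot+x [ 0.0044 -0.0003  0.0232]
top+x [ 0.0049 -0.0133 -0.0228]
top+x [ 0.0049  0.013  -0.0228]
```

```bash
python3 -m handwheel '[[[0.01,0.0025,0.0004,0.01,0],[0.01,0.0025,0.0004,0.01,0],[0.01,0,0,0.01,0],[0.01,0,0,0.007,0],[0.01,0,0,0,0],[0.01,0,0,0,0],[0.01,0,0,0,0]]]'
python3 v.py 6
```

```text
time: 14.53
eef_pos: [0.5505, -0.0635, 0.0958]
tcp_rot: [0.999, -0.033, -0.0, -0.0]
contact_force: [0.3, 0.4, -0.1]
opening: 0.294
finger_force: 59.4
t 14.5333 tcp [ 0.5505 -0.0635  0.0958] yaw -3.79 tilt [-0.  0.] F [ 0.3  0.4 -0.1] op 25.1 grip 59.4
window 0.73 [489.1  22.6] [ 0.6619 -0.1801  0.06  ] tool d [0.1189 0.109  0.0358]
window 0.69 [272.9 253. ] [ 0.5433 -0.0638  0.06  ] tool d [-0.0072  0.0007  0.0358]
battery 0.76 [273.9 302.1] [ 0.5474 -0.0643  0.1186] tool d [-0.003   0.001  -0.0228]
battery_foot 0.74 [271.3 260.5] [ 0.5445 -0.0629  0.0726] tool d [-0.006  -0.0002  0.0232]
tester 0.59 [272.8 220.7] [ 0.543  -0.0639  0.    ] tool d [-0.0075  0.0008  0.0958]
shutter_fin 0.63 [133.5 276.4] [0.5486 0.009  0.09  ] tool d [-0.0067 -0.0723  0.0058]
top window 0.76 [ 0.5474 -0.0673  0.06  ]
top battery_foot 0.67 [ 0.5401 -0.0588  0.0726]
top tester 0.76 [ 0.5433 -0.0525  0.    ]
scene window 0.8 [ 0.5486 -0.061   0.06  ]
scene battery 0.66 [ 0.5463 -0.0684  0.1186]
scene battery_foot 0.6 [ 0.5433 -0.062   0.0726]
scene tester 0.71 [ 0.5457 -0.0733  0.    ]
```

View pics/cw6.png

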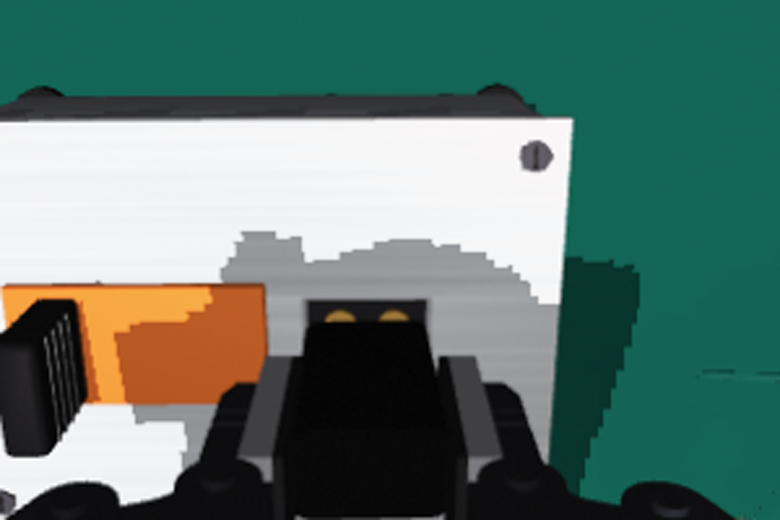

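The window's far edge is at row 301, columns 307..428. The battery's leading edge is at row 322, columns about 303..432, so y is aligned. I'll compute x from the edges.

Run:
```python
from e import *
print(s['eef_pos'],zf)
for p in[(307,301),(428,301)]:print('win',td(*p,.06))
for p in[(303,324),(432,324),(367,322)]:print('foot',td(*p,zf))
```

```text
[ 0.5503607  -0.06350619  0.09581178] 0.07261177790733711
win [ 0.0041 -0.0141  0.0358]
win [0.0041 0.0137 0.0358]
foot [ 0.0039 -0.0141  0.0232]
foot [0.0039 0.0138 0.0232]
foot [ 0.0044 -0.0003  0.0232]
```

```bash
python3 -m handwheel '[[[0.01,-0.001,0,0.004,0],[0.01,0,0,0.003,0],[0.01,0,0,0.002,0],[0.01,0,0,0.002,0],[0.01,0,0,0.001,0],[0.01,0,0,0,0],[0.01,0,0,0,0]]]'
python3 -m handwheel '[[[0.01,0,0,0.001,0],[0.01,0,0,0.001,0],[0.01,0,0,0.001,0],[0.01,0,0,0,0],[0.01,0,0,0,0]]]'
```

```text
time: 15.92
eef_pos: [0.5494, -0.0634, 0.0837]
tcp_rot: [0.999, -0.033, -0.0, -0.0]
contact_force: [-0.1, 0.2, -0.2]
opening: 0.296
finger_force: 59.4
time: 16.33
eef_pos: [0.5493, -0.0634, 0.0806]
tcp_rot: [0.999, -0.033, -0.0, -0.0]
contact_force: [-0.2, -0.4, -1.0]
opening: 0.294
finger_force: 59.5
```

The foot is 2.6 mm below the plate with no force, so it has entered the window. Continuing gently.

```bash
python3 -m handwheel '[[[0.01,0,0,0.001,0],[0.01,0,0,0.001,0],[0.01,0,0,0.001,0],[0.01,0,0,0,0],[0.01,0,0,0,0]]]'
python3 -m handwheel '[[[0.01,0,0,0.001,0],[0.01,0,0,0.001,0],[0.01,0,0,0,0],[0.01,0,0,0,0]]]'
python3 -m handwheel '[[[0.01,0,0,0.001,0],[0.01,0,0,0.001,0],[0.01,0,0,0,0],[0.01,0,0,0,0]]]'
```

```text
time: 16.75
eef_pos: [0.5493, -0.0634, 0.0776]
tcp_rot: [0.999, -0.033, -0.0, -0.0]
contact_force: [-1.2, -1.3, -0.5]
opening: 0.295
finger_force: 59.5
time: 17.08
eef_pos: [0.5494, -0.0634, 0.0761]
tcp_rot: [0.999, -0.033, -0.0, 0.0]
contact_force: [-1.3, 0.1, 2.6]
opening: 0.294
finger_force: 59.9
time: 17.42
eef_pos: [0.5494, -0.0634, 0.074]
tcp_rot: [0.999, -0.033, -0.0, -0.0]
contact_force: [-2.7, 0.7, 5.4]
opening: 0.295
finger_force: 60.1
```

```bash
python3 -m handwheel '[[[0.01,0,0,0.001,0],[0.01,0,0,0.001,0],[0.01,0,0,0.0008,0],[0.01,0,0,0,0],[0.01,0,0,0,0],[0.01,0,0,0,0]]]'
python3 - <<'E'
from h import *
print(get_state()['eef_pos'],get_state()['contact_force'])
for n in('scene','top','wrist'):
    im=viewer.read_camera(n);cv2.imwrite(f'pics/{n}9.png',im)
    for k in ('contact','tester','battery','flux_bottle'):
        for r in viewer.look_for(n,k)[:1]:print(n,k,round(r['confidence'],2),(np.array(r['extent'])*[560,420,560,420]).round())
a=cv2.imread('pics/scene9.png')[170:280,230:360];b=cv2.imread('pics/wrist9.png')[150:330,150:420]
a=cv2.resize(a,(468,396),interpolation=cv2.INTER_CUBIC);b=cv2.resize(b,(330,220));b=cv2.copyMakeBorder(b,0,176,0,0,0)
cv2.imwrite('pics/f9.png',np.hstack([a,b]))
E
```

```text
time: 17.92
eef_pos: [0.5494, -0.0634, 0.0716]
tcp_rot: [0.999, -0.033, -0.0, -0.0]
contact_force: [-4.7, 1.0, 7.3]
opening: 0.294
finger_force: 60.4
[ 0.54938552 -0.06342652  0.07157052] [-4.66522891  0.95458308  7.27121788]
scene tester 0.66 [257. 196.  79.  69.]
scene battery 0.63 [302. 197.  10.  20.]
scene flux_bottle 0.77 [217. 200.  13.  28.]
top tester 0.59 [261. 192.  62.  47.]
top flux_bottle 0.64 [257. 151.  16.  13.]
wrist tester 0.66 [ 67. 158. 295. 191.]
wrist battery 0.66 [242. 250.  61.  73.]
wrist flux_bottle 0.66 [ 17.   0. 109.  40.]
```

View pics/f9.png

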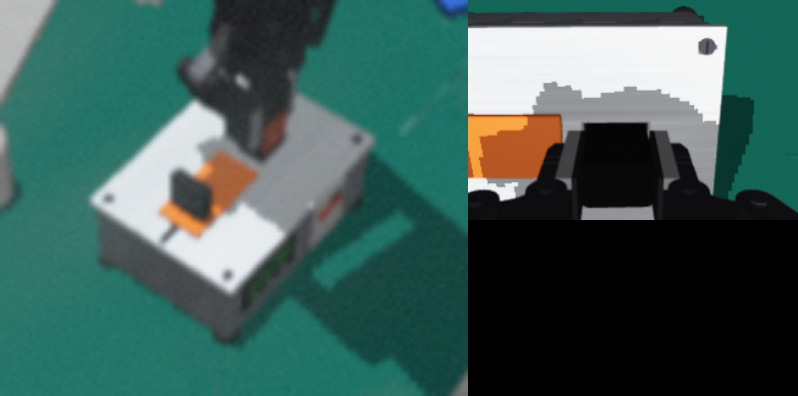

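The left panel shows the battery standing in the open window, the shutter at its stop, and red in the gauge slot near (328,210). I'll measure how far the pointer moved between the first and latest scene pictures.

Run:
```python
from h import *
c=cam('scene');w=np.array([.5435,-.0630]);y=np.radians(-3.8);X=np.array([np.cos(y),np.sin(y)]);Y=np.array([-np.sin(y),np.cos(y)])
pt=lambda x,yy,z:proj(c,[*(w+x*X+yy*Y),z]).round(1)
print('pointer at travel 0,4,6,8,11:',[pt(-.053,0,.044-t) for t in(0,.004,.006,.008,.011)])
for f in('scene0','scene9'):
    im=cv2.imread(f'pics/{f}.png').astype(int);b,g,r=im[...,0],im[...,1],im[...,2]
    for lab,k in(('red',r-np.maximum(g,b)),('green',g-np.maximum(r,b))):
        k=np.clip(k-(25 if lab=='red' else 8),0,None).astype(float);roi=np.zeros_like(k);roi[222:240,310:332]=1
        k*=roi;yy,xx=np.nonzero(k);print(f,lab,len(yy),k.sum(),(np.average(xx,weights=k[yy,xx])+.5).round(2) if len(yy) else'',(np.average(yy,weights=k[yy,xx])+.5).round(2) if len(yy) else'')
a=[cv2.resize(cv2.imread(f'pics/{f}.png')[215:250,300:335],(390,390),interpolation=cv2.INTER_NEAREST) for f in('scene0','scene9')]
cv2.imwrite('pics/g.png',np.hstack(a))
```

```text
pointer at travel 0,4,6,8,11: [array([322.2, 226.3]), array([322.1, 227.5]), array([322., 228.]), array([321.9, 228.6]), array([321.8, 229.4])]
scene0 red 15 145.0 322.15 225.9
scene0 green 70 183.0 327.39 236.28
scene9 red 13 166.0 321.53 227.91
scene9 green 33 97.0 326.76 238.02
```

View pics/g.png

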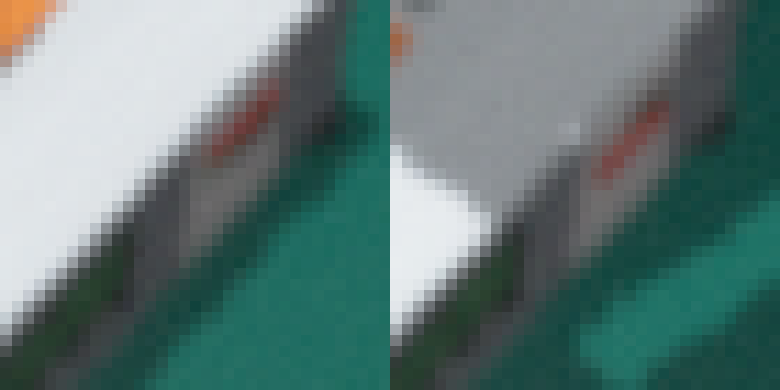

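The pointer moved 2.0 px down. At about 0.29 px/mm that is 7 ± 1 mm, and its absolute position fits 6 mm. The force onset and arm kinematics give 5.6–6 mm. All of these fall inside the green band of 4–8 mm, so I'll confirm the hold is steady and hand in.

```bash
python3 -m handwheel '[[[0.01,0,0,0,0],[0.01,0,0,0,0],[0.01,0,0,0,0],[0.01,0,0,0,0]]]'
python3 - <<'E'
from h import *
c=[]
for i in range(6):
    im=viewer.read_camera('scene').astype(int);k=np.clip(im[...,2]-np.maximum(im[...,0],im[...,1])-25,0,None)[222:240,310:332].astype(float)
    yy,xx=np.nonzero(k);c.append([np.average(xx,weights=k[yy,xx])+310.5,np.average(yy,weights=k[yy,xx])+222.5])
print(np.mean(c,0),np.std(c,0));s=get_state();print(s['eef_pos'],s['contact_force'])
E
```

```text
time: 19.0
eef_pos: [0.5494, -0.0634, 0.0716]
tcp_rot: [0.999, -0.033, -0.0, -0.0]
contact_force: [-4.0, 1.9, 6.7]
opening: 0.296
finger_force: 60.4
[321.49581156 227.93378183] [0.02592647 0.02731551]
[ 0.54938414 -0.06344037  0.0715796 ] [-3.41319152  1.39463367  7.34368243]
```

```bash
python3 -c "from plant import sign_off; print(sign_off())"
```

```text
the job is handed in; nothing more can be done
None
```

I handed the job in with the shutter at its open stop and the battery held pressed in the window at about 5.6–6 mm contact travel by my estimate (green band 4–8 mm), on about 19 s of robot time; the verdict was not reported.

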